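# Set a cam-locked length stop from a pattern block

### The arm

A 6-joint arm with a two-finger parallel gripper is mounted at the origin on a cart in front of the work surface, level with it; the furniture and walls round the work are solid. World frame = base frame: x ahead of the robot, y to its left, z up, the work surface at z = 0. Lengths are in m, angles in degrees, forces in N, time in s.
With the tool pointing down it reaches from about 0.275 to 0.725 m from the base axis. Payload 5.6 kg.
Tool frame: the origin (TCP) lies between the finger pads; the fingertips stand 11 mm ahead of it and the grasp point (between the pads) lies 8 mm behind it; z points along the fingers, y is the line along which they close (so a half turn about z gives the same grasp; the last joint's range is limited). The gripper opens to 85 mm and grips with 20 to 120 N. Pads are 22 mm wide; open, the fingers measure 114 mm over their backs; the gripper's body (76 mm by 85 mm) begins 54 mm behind the grasp point. The pads swing forward as they close: fully open they stand 13 mm farther back than shut.
Start: joints at [-51.131, 14.616, 6.199, 0, -81.583, -16.306], TCP at [0.211, -0.508, 0.242] pointing down, gripper open.
Joint ranges: [-168.99, 168.99], [-69.2, 112.95], [-62.41, 85.93], [-164.36, 98.24], [-168.68, -3.75], [-174.98, 174.98]. Speed limits (degrees/s): [147.25, 147.25, 180, 180, 180, 180].

### API

Orientations are given as [roll, pitch, yaw] about the fixed x, y, z axes, in that order (R = Rz(yaw) Ry(pitch) Rx(roll)).
In Python, from rig import manip, cams, spotter gives the robot as it stands.
- The arm moves only by the tool arm_command, never from a script. Its argument "series" is a list of rows, each an object with "jaw": the finger opening in m, from 0 to 0.0854; "travel": the shift along the tool's x, y, z in m, a list of three; "angular": the turn, a rotation vector about the tool's x, y, z in rad, a list of three. In form: [{"jaw": jaw, "travel": [x, y, z], "angular": [ax, ay, az]}, ...]. A call has exactly 8 rows; each row shifts and turns the commanded pose from where the row before left it, along the tool's axes as they then stand; what a row does not reach is not made up. A row lasts 1/12 s, in which the tool goes at most 41.7 mm and 7.16 degrees, less where a joint would pass 70% of its speed; a pose out of reach is approached as far as the arm can. A call is refused whole if a number of a shift passes 0.0417 or a number of a turn 0.125, either way. A call with a gripper value outside its range is refused whole. The fingers move at their own pace and stop on an object; "newtons" is the grip in N (left out, the last holds). Time passes only in rows, so rows that do not move let the fingers close, or fill a call up. It gives the time, the measured TCP pose, the force, the opening and the grip force at its end, in the units of the state.
- manip.sense(): the state, without advancing time (a new reading comes with each control period).
- cams.get_image(name): name is "scene" or "top" or "wrist"; returns the picture (420x560x3 uint8, red, green, blue); there is no depth.
- cams.calibration(name): a dict with "fx", "fy", "cx", "cy" (pixels), "R" (3x3) and "t" (3): a world point X has camera coordinates R X + t. Camera axes: x right, y down, z forward; pixel columns grow to the right and rows downward; lengths in m; the calibration is good to about 2 mm. A picture is of the moment at which its call begins: read the wrist's pose just before it. calibration takes no time and is no camera call; for the wrist camera it gives the pose at the moment of the call.
- manip.finish_job(): hands the job in; it is judged then, once.
Trained networks look in the newest picture that a camera, given by its name, has taken for a name from the list of things; names that differ only in an ending like _2 or _b are one class to them, and where a whole thing is asked for, a point or a joint stands for the part that bears it (a point fixed in the world has none). Each returns a list of dicts, best first, with "score" (0 to 1); they miss things now and then, are a little off and sometimes report something else, mostly with a low value. They report only what shows in the picture. A call takes as long as a camera call.
- spotter.cut_out(camera, label): "pixels" (420x560 bool, what is visible of it) and "position" ([row, column] in pixels, amid what is visible of it).
The state is a dict: "t": time; "joints": joint angles; "qvel": joint speeds; "joint_efforts": joint torques, N m; "tool_pos": TCP position; "eef_rot": TCP orientation; "wrist_force": force on the tool from outside, world axes, zero at the start; "moment": the same for the moment, N m; "grip_width": finger opening in m; "grip_force": force on a finger pad.
Only numpy, scipy, OpenCV 4.12 (cv2) and the standard library are available. Lean on these libraries where they do the work, as an engineer would, in place of code of your own. Each camera call takes 0.05 s, during which the arm holds its last target. There are 200 camera calls.

### The job

Set the length stop for the next batch from the pattern block, the longer of the two loose wooden blocks: lay it lengthwise on the stop board, flat, against the rail and the fixed end stop, swing the cam lever up to free the sliding stop, slide the stop snugly up to the block and press the lever fully down again so that it locks. Leave the block lying there, and do not disturb the short block, the tape measure or the moulding offcut.

Things in the scene. Friction and masses are not known exactly. Their poses are not given: they have to be found in the camera images.
- stop_board: plywood length-stop board, 120 x 360 x 18 mm, fixed to the bench; origin at the centre of its underside, y along its length, x away from the robot, z up. Its bed (top) is at z = 18 mm. An aluminium rail lies along the whole board at x = +15 to +45 mm, top at z = 28 mm; its front side, x = +15 mm, is the fence. The front edge carries a flat graduated strip
- end_stop_face (a point): foot of the working face of the fixed hardwood end stop at the board's -y end, at x = -10, y = -150, z = 18 mm in the board's frame; the face looks to board +y. The end stop is 92 mm across the board, 22 mm thick, its top at z = 54 mm. The centre line of a 50 mm wide block that lies against the rail passes through this point
- stop_slide (a joint): travel of the sliding stop along the rail, m, 0 to 0.090, growing away from the end stop (board +y); the clear length between end stop and sliding stop is 0.140 + this value. About 2 N of friction and light damping when free; when locked, the cam's bite on the rail holds it against 25 N
- stop_face (a point): point on the working face of the aluminium sliding stop, which looks to board -y; at x = -10, z = 36 mm in the board's frame. The stop is 44 mm long (from this face to +y), reaches from x = -42 to +53 mm, top at z = 58 mm. Its plate over the bed, 10 mm thick, z = 20 to 46 mm, is what meets the block
- cam_lever (a joint): angle of the black cam lever on the sliding stop, rad: 0 = locked, the arm pointing to board -x (to the robot) and rising 25 degrees; 1.10 = open, the arm upright. Hinge axis parallel to the rail; it opens by swinging up and stays where it is left. The cam bites below about 0.7 rad, hardest at 0.10; there moving the grip takes about 7 N
- lever_grip (a point): grip point near the end of the lever arm, 74 mm from the hinge axis and 16 mm from the arm's tip; the arm there is 18 mm wide along the rail and 14 mm thick. It moves with the lever
- lever_hinge (a point): point on the lever's hinge axis, in the middle of the lever's width, 43.4 mm above the bench and 22 mm in board +y from stop_face; it travels with the sliding stop
- pattern_block: the pattern: plain light brown wooden block, 50 x 160 x 28 mm (x, y, z), the longer of the two loose blocks, 0.11 to 0.23 kg; origin at the centre of its underside, long axis y. It lies on the right front of the bench; the fixed mitre jig between it and the stop board has toggle levers up to 165 mm high, to be passed over
- short_block: bystander: darker grey-brown, shorter wooden block, 40 x 140 x 22 mm, origin at the centre of its underside, long axis y
- tape_measure: bystander: black and red tape measure standing on its edge, 36 x 87 x 64 mm, origin at the centre of its underside
- offcut: bystander: mitred white moulding offcut lying flat, 135 x 70 x 17 mm, origin at the centre of its underside

How it is judged (in metres and radians):
On the way, in this order (a step that is already met when the one before it is completed fails the run):
1. the cam lever is swung open (beyond 0.8 rad) (value of joint cam_lever above 0.8 rad), for 0.1 s.
2. the sliding stop has come up to the block, which lies against the end stop and the rail (x of pattern_block in the frame of stop_board between -0.014 and -0.007 m and y of pattern_block in the frame of stop_board between -0.0725 and -0.0675 m and z of pattern_block in the frame of stop_board between 0.0155 and 0.0205 m and angle between the y axis of pattern_block and the y axis of stop_board, either way round below 0.035 rad and angle between pattern_block's own x axis and vertical between 1.54 and 1.6 rad and value of joint stop_slide between 0.0175 and 0.0225 m), for 0.1 s.
At the end, for the whole second after the job is handed in: Block flat on the board (2.5 mm, 0.03 rad), along the rail (0.035 rad) and against it (-4, +3 mm), its centre 80 mm from the end stop's face and the clear length between the stops 160 mm (each within 2.5 mm); lever locked, below 0.2 rad; block at rest (all of step 2 and value of joint cam_lever below 0.2 rad and linear speed of pattern_block below 0.01 m/s); the robot touches nothing.
It fails at once if the short block is pushed more than 25 mm from its place (distance of short_block from where it was at the start of the episode above 0.025 m).
It fails at once if the tape measure is pushed more than 25 mm from its place (distance of tape_measure from where it was at the start of the episode above 0.025 m).
It fails at once if the moulding offcut is pushed more than 25 mm from its place (distance of offcut from where it was at the start of the episode above 0.025 m).
It also fails if it takes over 64 s, if anything falls off the work surface, if the arm or the gripper's body presses on something with over 40 N, if the wrist force passes 120 N, or if a joint passes its speed limit or range.

## Working session

There is one attempt and no reset: what is moved stays moved. The work goes in short steps, Python scripts to look and compute and a tool call to move; the robot and the scene stay as the last step left them, time stands still between calls to the robot, and variables do not carry over. Pictures are saved under pics/ and viewed, at most 10 in all, crops included, and the job is handed in when it is done.

Besides the shell and the picture viewer there is one more tool, called after "Request:" by a JSON object that holds its "api" and its "payload", one argument or row to a line. arm_command: Moves the arm, as the interface text tells. Its arguments: {"type":"object","properties":{"series":{"type":"array"},"newtons":{"type":"number"}},"required":["series"]}

```bash
ls; mkdir -p pics; cat > h.py <<'E'
import numpy as np, cv2
from rig import manip, cams, spotter
def ray(name,rc,z):
    c=cams.calibration(name);R=np.array(c["R"]);t=np.array(c["t"])
    d=R.T@np.array([(rc[1]-c["cx"])/c["fx"],(rc[0]-c["cy"])/c["fy"],1]);o=-R.T@t
    return o+d*(z-o[2])/d[2]
def proj(name,X):
    c=cams.calibration(name);p=np.array(c["R"])@np.array(X)+np.array(c["t"])
    return c["fx"]*p[0]/p[2]+c["cx"],c["fy"]*p[1]/p[2]+c["cy"]
def save(name,f):
    im=np.array(cams.get_image(name));cv2.imwrite("pics/"+f,im[:,:,::-1].copy());return im
E
python3 - <<'E'
from h import *
for n in("top","scene"):
    save(n,n+"0.png")
    c=cams.calibration(n);R=np.array(c["R"]);print(n,"cam",-R.T@np.array(c["t"]),c["fx"])
    for l in("pattern_block","short_block","stop_board","stop_slide","cam_lever","tape_measure","offcut"):
        for d in spotter.cut_out(n,l)[:2]:
            m=d["pixels"].astype(np.uint8)
            r=cv2.minAreaRect(cv2.findNonZero(m));b=cv2.boxPoints(r)
            z={"pattern_block":.028,"short_block":.022,"stop_board":.018,"offcut":.017}.get(l,.05)
            print(n,l,round(d["score"],2),np.round(d["position"]),int(m.sum()),[np.round(ray(n,(p[1],p[0]),z)[:2],3).tolist() for p in b])
print(manip.sense())
E
```

```text
pics
top cam [0.44611108 0.06434486 1.49046425] 442.8517132764064
top pattern_block 0.7 [220. 430.] 769 [[0.474, -0.329], [0.496, -0.494], [0.446, -0.5], [0.424, -0.334]]
top short_block 0.8 [234. 369.] 514 [[0.419, -0.159], [0.461, -0.165], [0.444, -0.306], [0.402, -0.3]]
top stop_board 0.69 [211. 200.] 155 [[0.457, 0.369], [0.549, 0.353], [0.545, 0.332], [0.453, 0.348]]
top stop_board 0.56 [216. 217.] 3784 [[0.457, 0.456], [0.576, 0.444], [0.533, 0.085], [0.414, 0.1]]
top stop_slide 0.76 [209. 201.] 401 [[0.557, 0.361], [0.556, 0.312], [0.452, 0.313], [0.453, 0.362]]
top cam_lever 0.65 [213. 197.] 175 [[0.454, 0.364], [0.549, 0.349], [0.545, 0.325], [0.45, 0.34]]
top offcut 0.92 [207. 134.] 626 [[0.575, 0.629], [0.573, 0.498], [0.506, 0.498], [0.508, 0.629]]
scene cam [-0.21615077  0.78572631  1.10526181] 428.41057122223793
scene pattern_block 0.84 [167. 376.] 293 [[0.469, -0.317], [0.493, -0.488], [0.429, -0.465], [0.409, -0.299]]
scene short_block 0.74 [191. 361.] 387 [[0.456, -0.162], [0.439, -0.323], [0.388, -0.292], [0.407, -0.137]]
scene stop_board 0.69 [260. 238.] 3816 [[0.5
[... 440 characters left out ...]
506], [0.5, 0.637]]
{'t': 0.8, 'joints': array([-5.11300203e+01,  1.46150882e+01,  6.20038075e+00, -1.36642167e-03,
       -8.15836443e+01, -1.63060989e+01]), 'qvel': array([-0.01208801,  0.12417442,  0.02279337, -0.04151548, -0.00440294,
       -0.09447224]), 'joint_efforts': array([-1.21078818e-03, -3.86359513e+01,  2.38056672e+01,  5.36781684e+00,
       -5.22972969e-04, -1.03883153e-06]), 'tool_pos': array([ 0.21106881, -0.507882  ,  0.24229609]), 'eef_rot': array([-1.79998798e+02,  1.76010638e-03, -1.57436319e+02]), 'wrist_force': array([-0.59437993,  0.22611474,  0.38272699]), 'moment': array([ 0.04806272, -0.00687156, -0.00544434]), 'grip_force': 0.0, 'grip_width': 0.0849458386848438}
```

View pics/top0.png

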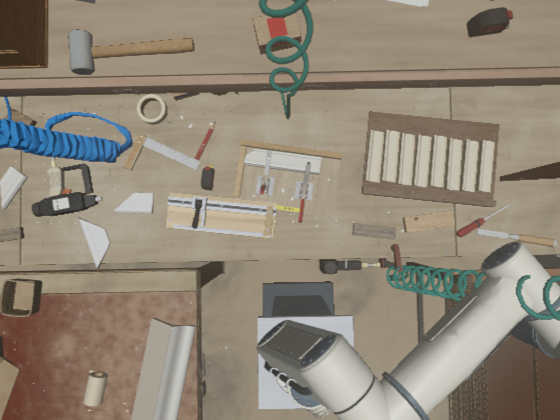

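View pics/scene0.png

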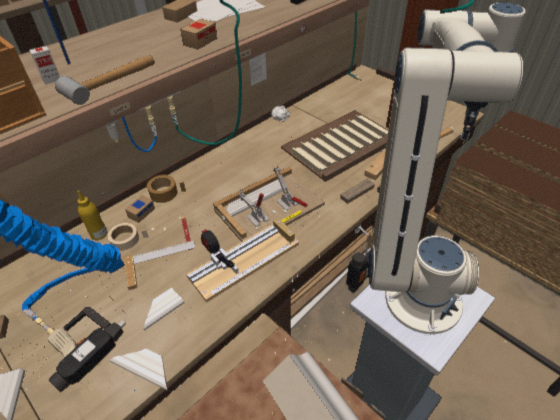

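The top view shows the board at columns 167–273, rows 195–237, with the lever at about (198,212). The pattern block is at about (430,220), the short block at (373,230) and the tape measure at (207,177). The estimated yaws are about +7.6° for the block and −7° for the board. I'll go over the block.

Request:
{"api": "arm_command", "payload": {
  "series": [
    {"jaw": 0.085, "travel": [-0.033, -0.001, 0], "angular": [0, 0, 0]},
    {"jaw": 0.085, "travel": [-0.033, -0.001, 0], "angular": [0, 0, 0]},
    {"jaw": 0.085, "travel": [-0.033, -0.001, 0], "angular": [0, 0, 0]},
    {"jaw": 0.085, "travel": [-0.033, -0.001, 0], "angular": [0, 0, 0]},
    {"jaw": 0.085, "travel": [-0.033, -0.001, 0], "angular": [0, 0, 0]},
    {"jaw": 0.085, "travel": [-0.033, -0.001, 0], "angular": [0, 0, 0]},
    {"jaw": 0.085, "travel": [-0.033, -0.001, 0], "angular": [0, 0, 0]},
    {"jaw": 0.085, "travel": [-0.033, -0.001, 0], "angular": [0, 0, 0]}
  ]
}}

```text
t: 1.47
tool_pos: [0.4594, -0.4132, 0.2424]
eef_rot: [-180.0, 0.0, -157.4]
wrist_force: [0.6, -1.5, 1.0]
grip_width: 0.0851
grip_force: 0.0
```

Request:
{"api": "arm_command", "payload": {
  "series": [
    {"jaw": 0.085, "travel": [0, 0, 0], "angular": [0, 0, -0.12]},
    {"jaw": 0.085, "travel": [0, 0, 0], "angular": [0, 0, -0.12]},
    {"jaw": 0.085, "travel": [0, 0, 0], "angular": [0, 0, -0.12]},
    {"jaw": 0.085, "travel": [0, 0, 0], "angular": [0, 0, -0.12]},
    {"jaw": 0.085, "travel": [0, 0, 0], "angular": [0, 0, -0.12]},
    {"jaw": 0.085, "travel": [0, 0, 0], "angular": [0, 0, -0.12]},
    {"jaw": 0.085, "travel": [0, 0, 0], "angular": [0, 0, -0.12]},
    {"jaw": 0.085, "travel": [0, 0, 0], "angular": [0, 0, -0.12]}
  ]
}}

```text
t: 2.13
tool_pos: [0.4579, -0.414, 0.2422]
eef_rot: [180.0, 0.0, -102.1]
wrist_force: [0.3, -0.3, 0.4]
grip_width: 0.0847
grip_force: 0.0
```

Request:
{"api": "arm_command", "payload": {
  "series": [
    {"jaw": 0.085, "travel": [0, 0, 0], "angular": [0, 0, -0.12]},
    {"jaw": 0.085, "travel": [0, 0, 0], "angular": [0, 0, -0.12]},
    {"jaw": 0.085, "travel": [0, 0, 0], "angular": [0, 0, -0.11]},
    {"jaw": 0.085, "travel": [0, 0, 0], "angular": [0, 0, 0]},
    {"jaw": 0.085, "travel": [0, 0, 0], "angular": [0, 0, 0]},
    {"jaw": 0.085, "travel": [0, 0, 0], "angular": [0, 0, 0]},
    {"jaw": 0.085, "travel": [0, 0, 0], "angular": [0, 0, 0]},
    {"jaw": 0.085, "travel": [0, 0, 0], "angular": [0, 0, 0]}
  ]
}}

```text
t: 2.8
tool_pos: [0.4579, -0.414, 0.2423]
eef_rot: [-180.0, -0.0, -82.5]
wrist_force: [-0.1, 0.3, 0.3]
grip_width: 0.0851
grip_force: 0.0
```

```bash
cat >> h.py <<'E'
from scipy.spatial.transform import Rotation as Ro
def delta(pos,yaw):
    s=manip.sense();R=Ro.from_euler('xyz',s["eef_rot"],degrees=True)
    T=Ro.from_euler('xyz',[180,0,yaw],degrees=True)
    print("t",round(s["t"],2),"pos",np.round(s["tool_pos"],4),"rot",np.round(s["eef_rot"],2),"F",np.round(s["wrist_force"],1),"w",round(s["grip_width"],4),"gf",s["grip_force"])
    print("tool delta",np.round(R.inv().apply(np.array(pos)-s["tool_pos"]),4),"turn first",np.round((R.inv()*T).as_rotvec(),4))
def rect(n,l,z):
    for d in spotter.cut_out(n,l)[:2]:
        m=d["pixels"].astype(np.uint8); c=cv2.findContours(m,0,2)[0]; c=max(c,key=cv2.contourArea)
        w=np.array([ray(n,(p[0][1],p[0][0]),z)[:2] for p in c],np.float32)
        print(n,l,round(d["score"],2),"world minrect",cv2.minAreaRect(w),"edge",m[0].any()|0,m[-1].any()|0,m[:,0].any()|0,m[:,-1].any()|0)
E
python3 - <<'E'
from h import *
save("wrist","w1.png")
rect("wrist","pattern_block",.028); rect("wrist","short_block",.022)
delta([.46,-.414,.15],-82.4)
c=cams.calibration("wrist");print(-np.array(c["R"]).T@c["t"], c["R"])
E
```

```text
wrist pattern_block 0.63 world minrect ((0.45862969756126404, -0.41830745339393616), (0.052009180188179016, 0.15947020053863525), 7.559134483337402) edge 0 0 0 0
wrist short_block 0.79 world minrect ((0.429754376411438, -0.24158841371536255), (0.15001513063907623, 0.04448242485523224), 82.8497085571289) edge 0 0 0 0
t 2.95 pos [ 0.4579 -0.414   0.2423] rot [180.    -0.   -82.41] F [-0.9 -0.1  0.1] w 0.0852 gf 0.0
tool delta [ 0.0003 -0.0021  0.0923] turn first [ 0.     -0.     -0.0003]
[ 0.46770809 -0.49049322  0.37494435] [[-9.91238096e-01 -1.32087200e-01 -9.55360160e-05]
 [-1.26130893e-01  9.46324212e-01  2.97592816e-01]
 [-3.92177939e-02  2.94997387e-01 -9.54692886e-01]]
```

View pics/w1.png

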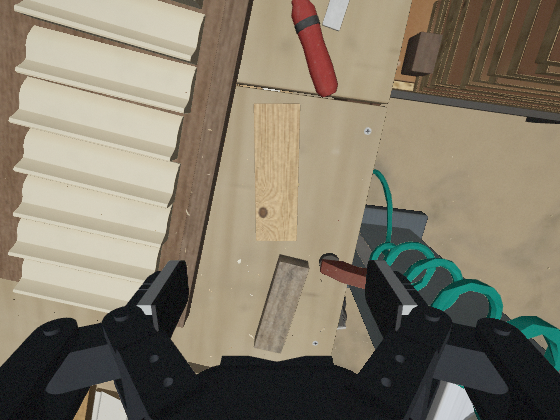

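The block lies at about (277,172), upright and parallel to the tool, and the 52 x 159 mm measured matches its known size. I'll descend with shallow fingertips, so that they clear the rail later.

Request:
{"api": "arm_command", "payload": {
  "series": [
    {"jaw": 0.085, "travel": [0.004, -0.001, 0.03], "angular": [0, 0, 0]},
    {"jaw": 0.085, "travel": [0, 0, 0.04], "angular": [0, 0, 0]},
    {"jaw": 0.085, "travel": [0, 0, 0.04], "angular": [0, 0, 0]},
    {"jaw": 0.085, "travel": [0, 0, 0.04], "angular": [0, 0, 0]},
    {"jaw": 0.085, "travel": [0, 0, 0.03], "angular": [0, 0, 0]},
    {"jaw": 0.085, "travel": [0, 0, 0.02], "angular": [0, 0, 0]},
    {"jaw": 0.085, "travel": [0, 0, 0.01], "angular": [0, 0, 0]},
    {"jaw": 0.085, "travel": [0, 0, 0.009], "angular": [0, 0, 0]}
  ]
}}

```text
t: 3.62
tool_pos: [0.4593, -0.4178, 0.0224]
eef_rot: [179.9, 0.0, -82.4]
wrist_force: [-0.2, -0.4, 1.5]
grip_width: 0.0849
grip_force: 0.0
```

Request:
{"api": "arm_command", "payload": {
  "series": [
    {"jaw": 0.03, "travel": [0, 0, 0], "angular": [0, 0, 0]},
    {"jaw": 0.03, "travel": [0, 0, 0], "angular": [0, 0, 0]},
    {"jaw": 0.03, "travel": [0, 0, 0], "angular": [0, 0, 0]},
    {"jaw": 0.03, "travel": [0, 0, 0], "angular": [0, 0, 0]},
    {"jaw": 0.03, "travel": [0, 0, 0], "angular": [0, 0, 0]},
    {"jaw": 0.03, "travel": [0, 0, 0], "angular": [0, 0, 0]},
    {"jaw": 0.03, "travel": [0, 0, 0], "angular": [0, 0, 0]},
    {"jaw": 0.03, "travel": [0, 0, 0], "angular": [0, 0, 0]}
  ],
  "newtons": 50
}}

```text
t: 4.28
tool_pos: [0.4606, -0.4186, 0.0254]
eef_rot: [-179.8, -0.2, -82.4]
wrist_force: [-0.1, 1.4, 6.3]
grip_width: 0.0487
grip_force: 54.2
```

Request:
{"api": "arm_command", "payload": {
  "series": [
    {"jaw": 0.03, "travel": [0, 0, -0.01], "angular": [0, 0, 0]},
    {"jaw": 0.03, "travel": [0, 0, -0.03], "angular": [0, 0, 0]},
    {"jaw": 0.03, "travel": [0, 0, -0.035], "angular": [0, 0, 0]},
    {"jaw": 0.03, "travel": [0, 0, -0.04], "angular": [0, 0, 0]},
    {"jaw": 0.03, "travel": [0, 0, -0.04], "angular": [0, 0, 0]},
    {"jaw": 0.03, "travel": [0, 0, -0.04], "angular": [0, 0, 0]},
    {"jaw": 0.03, "travel": [0, 0, -0.04], "angular": [0, 0, 0]},
    {"jaw": 0.03, "travel": [0, 0, -0.035], "angular": [0, 0, 0]}
  ]
}}

```text
t: 4.95
tool_pos: [0.4588, -0.4175, 0.2969]
eef_rot: [-179.9, -0.1, -82.4]
wrist_force: [1.4, -0.4, -1.9]
grip_width: 0.0486
grip_force: 53.3
```

```bash
python3 - <<'E'
from h import *
save("wrist","w2.png")
delta([.46,.15,.29],-96.9)
E
```

```text
t 5.0 pos [ 0.4599 -0.4196  0.3047] rot [-179.51   -0.63  -82.4 ] F [-0.6 -1.   7.2] w 0.0483 gf 53.42811584472656
tool delta [-0.5647 -0.0754  0.0092] turn first [-0.0098 -0.0098  0.2532]
```

View pics/w2.png

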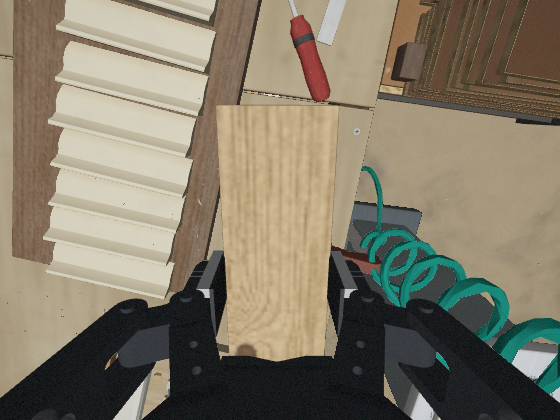

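The block is held squarely between the pads, spanning rows 105–360, with the pads near row 285. I'll carry it high over the jig to a place with a view of the board.

Request:
{"api": "arm_command", "payload": {
  "series": [
    {"jaw": 0.03, "travel": [-0.02, 0, -0.01], "angular": [0, 0, 0]},
    {"jaw": 0.03, "travel": [-0.03, 0, -0.01], "angular": [0, 0, 0]},
    {"jaw": 0.03, "travel": [-0.03, 0, -0.01], "angular": [0, 0, 0]},
    {"jaw": 0.03, "travel": [-0.03, 0, -0.01], "angular": [0, 0, 0]},
    {"jaw": 0.03, "travel": [-0.03, 0, -0.01], "angular": [0, 0, 0]},
    {"jaw": 0.03, "travel": [-0.03, 0, -0.01], "angular": [0, 0, 0]},
    {"jaw": 0.03, "travel": [-0.03, 0, -0.01], "angular": [0, 0, 0]},
    {"jaw": 0.03, "travel": [-0.03, 0, -0.01], "angular": [0, 0, 0]}
  ]
}}

```text
t: 5.67
tool_pos: [0.4279, -0.1883, 0.3737]
eef_rot: [180.0, 0.0, -82.4]
wrist_force: [1.0, 1.3, -1.6]
grip_width: 0.0488
grip_force: 53.3
```

Request:
{"api": "arm_command", "payload": {
  "series": [
    {"jaw": 0.03, "travel": [-0.03, 0, -0.002], "angular": [0, 0, 0]},
    {"jaw": 0.03, "travel": [-0.03, 0, -0.002], "angular": [0, 0, 0]},
    {"jaw": 0.03, "travel": [-0.03, 0, -0.002], "angular": [0, 0, 0]},
    {"jaw": 0.03, "travel": [-0.03, 0, -0.002], "angular": [0, 0, 0]},
    {"jaw": 0.03, "travel": [-0.03, 0, -0.002], "angular": [0, 0, 0]},
    {"jaw": 0.03, "travel": [-0.03, 0, -0.002], "angular": [0, 0, 0]},
    {"jaw": 0.03, "travel": [-0.03, 0, -0.002], "angular": [0, 0, 0]},
    {"jaw": 0.03, "travel": [-0.03, 0, -0.001], "angular": [0, 0, 0]}
  ]
}}

```text
t: 6.33
tool_pos: [0.396, 0.0493, 0.3886]
eef_rot: [-180.0, 0.0, -82.4]
wrist_force: [0.7, 0.1, -1.7]
grip_width: 0.0485
grip_force: 53.3
```

Request:
{"api": "arm_command", "payload": {
  "series": [
    {"jaw": 0.03, "travel": [-0.03, 0, 0], "angular": [0, 0, 0]},
    {"jaw": 0.03, "travel": [-0.03, 0, 0], "angular": [0, 0, 0]},
    {"jaw": 0.03, "travel": [-0.03, 0, 0], "angular": [0, 0, 0]},
    {"jaw": 0.03, "travel": [-0.03, 0, 0], "angular": [0, 0, 0]},
    {"jaw": 0.03, "travel": [-0.03, 0, 0], "angular": [0, 0, 0]},
    {"jaw": 0.03, "travel": [-0.03, 0, 0], "angular": [0, 0, 0]},
    {"jaw": 0.03, "travel": [-0.03, 0, 0], "angular": [0, 0, 0]},
    {"jaw": 0.03, "travel": [-0.03, 0, 0], "angular": [0, 0, 0]}
  ]
}}

```text
t: 7.0
tool_pos: [0.3643, 0.287, 0.3884]
eef_rot: [180.0, 0.0, -82.4]
wrist_force: [1.1, 0.1, -2.9]
grip_width: 0.0485
grip_force: 53.3
```

Request:
{"api": "arm_command", "payload": {
  "series": [
    {"jaw": 0.03, "travel": [0, 0, 0], "angular": [0, 0, 0.064]},
    {"jaw": 0.03, "travel": [0, 0, 0], "angular": [0, 0, 0.064]},
    {"jaw": 0.03, "travel": [0, 0, 0], "angular": [0, 0, 0.064]},
    {"jaw": 0.03, "travel": [0, 0, 0], "angular": [0, 0, 0.064]},
    {"jaw": 0.03, "travel": [0, 0, 0], "angular": [0, 0, 0]},
    {"jaw": 0.03, "travel": [0, 0, 0], "angular": [0, 0, 0]},
    {"jaw": 0.03, "travel": [0, 0, 0], "angular": [0, 0, 0]},
    {"jaw": 0.03, "travel": [0, 0, 0], "angular": [0, 0, 0]}
  ]
}}

```text
t: 7.67
tool_pos: [0.3652, 0.2857, 0.3883]
eef_rot: [180.0, -0.0, -97.0]
wrist_force: [0.8, 0.1, -2.6]
grip_width: 0.0485
grip_force: 53.3
```

```bash
python3 - <<'E'
from h import *
save("wrist","w3.png")
for l in("stop_board","stop_slide","cam_lever"): rect("wrist",l,.018 if l=="stop_board" else .058)
for d in spotter.cut_out("wrist","pattern_block")[:1]:
    m=d["pixels"].astype(np.uint8);print(d["score"],cv2.minAreaRect(cv2.findNonZero(m)))
delta([.46,.15,.29],-96.9)
# predicted board corners/endstop from rough pose
o=np.array([.495,.271]);a=np.radians(-6.9);x=np.array([np.cos(a),np.sin(a)]);y=np.array([-x[1],x[0]])
for p in[(-60,-180,18),(-60,180,18),(15,-180,28),(15,180,28),(45,-180,28),(-56,-150,54),(36,-150,54)]:
    print(p,np.round(proj("wrist",[*(o+x*p[0]/1e3+y*p[1]/1e3),p[2]/1e3])))
E
```

```text
wrist stop_board 0.96 world minrect ((0.49388790130615234, 0.2738547623157501), (0.3677524924278259, 0.12439177930355072), 82.2372055053711) edge 0 0 0 0
wrist stop_slide 0.91 world minrect ((0.5047578811645508, 0.3367198705673218), (0.05130854249000549, 0.08874492347240448), 82.98804473876953) edge 0 0 0 0
wrist stop_slide 0.69 world minrect ((0.6038179993629456, 0.30792391300201416), (0.043791621923446655, 0.09244643896818161), 82.98790740966797) edge 0 0 0 0
0.77 ((277.5, 232.49998474121094), (122.99998474121094, 254.99996948242188), 0.0)
t 7.92 pos [0.3653 0.2859 0.3883] rot [180.    -0.   -97.03] F [-0.7  0.2 -2.4] w 0.0486 gf 53.29356014728546
tool delta [ 0.1233 -0.1107  0.0983] turn first [ 0.0001 -0.     -0.0023]
(-60, -180, 18) [228.  37.]
(-60, 180, 18) [238. 259.]
(15, -180, 28) [175.  36.]
(15, 180, 28) [195. 262.]
(45, -180, 28) [154.  36.]
(-56, -150, 54) [222.  55.]
(36, -150, 54) [156.  56.]
```

View pics/w3.png

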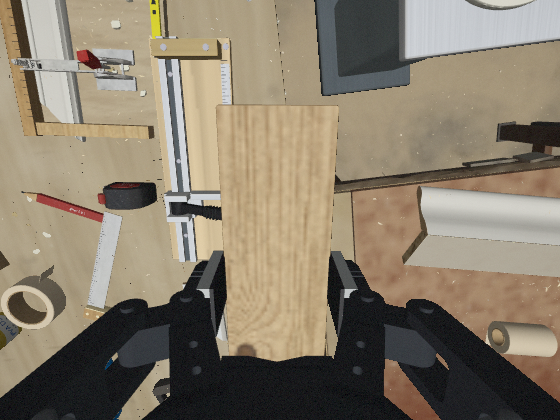

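The board's far end shows at (150–231, 38–60), the rail at columns 165–190, the stop at about (190,200) and the lever pointing right from there. The tape measure stands close by at (128,195). I'll zoom in on the board with the predicted lines drawn.

```bash
python3 - <<'E'
from h import *
im=cv2.imread("pics/w3.png");k=3.2
c=cv2.resize(im[25:205,130:245],None,fx=k,fy=k,interpolation=2)
o=np.array([.494,.2725]);a=np.radians(-7.3);x=np.array([np.cos(a),np.sin(a)]);y=np.array([-x[1],x[0]])
def P(p):
    u,v=proj("wrist",[*(o+x*p[0]/1e3+y*p[1]/1e3),p[2]/1e3]);return int((u+.5-130)*k),int((v+.5-25)*k)
for q,w,col in[((-60,-180,18),(-60,180,18),(0,0,255)),((60,-180,18),(60,180,18),(0,0,255)),((60,-180,18),(-60,-180,18),(0,0,255)),((15,-150,28),(15,180,28),(0,255,0)),((45,-150,28),(45,180,28),(0,255,0)),((-56,-150,54),(36,-150,54),(255,0,0)),((-56,-172,54),(36,-172,54),(255,0,0)),((-42,47,46),(15,47,46),(255,0,255))]:
    cv2.line(c,P(q),P(w),col,1)
cv2.imwrite("pics/c3.png",c)
E
```

```text
(no output)
```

View pics/c3.png

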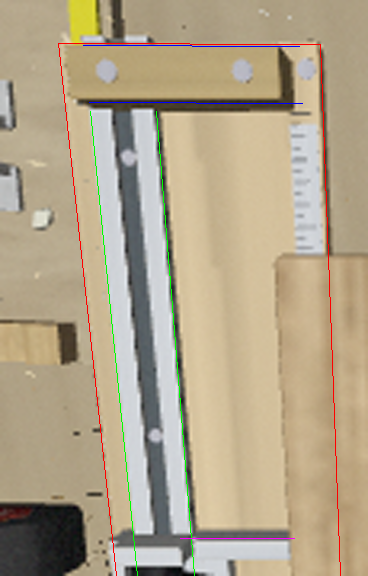

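The fit is good. The stop face is at board y ≈ +47 mm, so the slide is about 57 mm. I'll move over the bed with clearance and lower.

Request:
{"api": "arm_command", "payload": {
  "series": [
    {"jaw": 0.03, "travel": [0.0075, -0.0144, 0], "angular": [0, 0, 0.005]},
    {"jaw": 0.03, "travel": [0.0075, -0.0144, 0], "angular": [0, 0, 0]},
    {"jaw": 0.03, "travel": [0.0075, -0.0144, 0], "angular": [0, 0, 0]},
    {"jaw": 0.03, "travel": [0.0075, -0.0144, 0], "angular": [0, 0, 0]},
    {"jaw": 0.03, "travel": [0.0075, -0.0144, 0], "angular": [0, 0, 0]},
    {"jaw": 0.03, "travel": [0.0075, -0.0144, 0], "angular": [0, 0, 0]},
    {"jaw": 0.03, "travel": [0.0075, -0.0144, 0], "angular": [0, 0, 0]},
    {"jaw": 0.03, "travel": [0.0078, -0.0144, 0], "angular": [0, 0, 0]}
  ]
}}

```text
t: 8.58
tool_pos: [0.4725, 0.211, 0.3882]
eef_rot: [180.0, -0.0, -97.3]
wrist_force: [-0.9, 0.7, -1.8]
grip_width: 0.0488
grip_force: 53.3
```

Request:
{"api": "arm_command", "payload": {
  "series": [
    {"jaw": 0.03, "travel": [0, 0, 0.03], "angular": [0, 0, 0]},
    {"jaw": 0.03, "travel": [0, 0, 0.04], "angular": [0, 0, 0]},
    {"jaw": 0.03, "travel": [0, 0, 0.04], "angular": [0, 0, 0]},
    {"jaw": 0.03, "travel": [0, 0, 0.04], "angular": [0, 0, 0]},
    {"jaw": 0.03, "travel": [0, 0, 0.04], "angular": [0, 0, 0]},
    {"jaw": 0.03, "travel": [0, 0, 0.04], "angular": [0, 0, 0]},
    {"jaw": 0.03, "travel": [0, 0, 0.04], "angular": [0, 0, 0]},
    {"jaw": 0.03, "travel": [0, 0, 0.026], "angular": [0, 0, 0]}
  ]
}}

```text
t: 9.25
tool_pos: [0.47, 0.2102, 0.0884]
eef_rot: [179.8, -0.2, -97.4]
wrist_force: [-0.6, 0.2, -2.4]
grip_width: 0.0489
grip_force: 53.3
```

```bash
python3 - <<'E'
from h import *
delta([.472,.212,.050],-97.3)
E
```

```text
t 9.25 pos [0.47   0.2102 0.0884] rot [ 1.7978e+02 -1.6000e-01 -9.7360e+01] F [-0.6  0.2 -2.4] w 0.0489 gf 53.2567834854126
tool delta [-0.0021 -0.002   0.0384] turn first [ 0.0039 -0.0028 -0.001 ]
```

Request:
{"api": "arm_command", "payload": {
  "series": [
    {"jaw": 0.03, "travel": [-0.001, -0.001, 0.02], "angular": [0, 0, 0]},
    {"jaw": 0.03, "travel": [-0.001, -0.001, 0.012], "angular": [0, 0, 0]},
    {"jaw": 0.03, "travel": [0, 0, 0.004], "angular": [0, 0, 0]},
    {"jaw": 0.03, "travel": [0, 0, 0.003], "angular": [0, 0, 0]},
    {"jaw": 0.03, "travel": [0, 0, 0.002], "angular": [0, 0, 0]},
    {"jaw": 0.03, "travel": [0, 0, 0.001], "angular": [0, 0, 0]},
    {"jaw": 0.03, "travel": [0, 0, 0], "angular": [0, 0, 0]},
    {"jaw": 0.03, "travel": [0, 0, 0], "angular": [0, 0, 0]}
  ]
}}

```text
t: 9.92
tool_pos: [0.4745, 0.2135, 0.0511]
eef_rot: [-179.9, 0.1, -97.3]
wrist_force: [0.3, -0.4, -1.9]
grip_width: 0.0483
grip_force: 53.3
```

Request:
{"api": "arm_command", "payload": {
  "series": [
    {"jaw": 0.03, "travel": [0, 0, 0.001], "angular": [0, 0, 0]},
    {"jaw": 0.03, "travel": [0, 0, 0.001], "angular": [0, 0, 0]},
    {"jaw": 0.03, "travel": [0, 0, 0.001], "angular": [0, 0, 0]},
    {"jaw": 0.03, "travel": [0, 0, 0], "angular": [0, 0, 0]},
    {"jaw": 0.03, "travel": [0, 0, 0], "angular": [0, 0, 0]},
    {"jaw": 0.03, "travel": [0, 0, 0], "angular": [0, 0, 0]},
    {"jaw": 0.03, "travel": [0, 0, 0], "angular": [0, 0, 0]},
    {"jaw": 0.03, "travel": [0, 0, 0], "angular": [0, 0, 0]}
  ]
}}

```text
t: 10.58
tool_pos: [0.4742, 0.2132, 0.0473]
eef_rot: [-180.0, 0.0, -97.3]
wrist_force: [0.3, 0.9, -2.5]
grip_width: 0.0488
grip_force: 53.3
```

Request:
{"api": "arm_command", "payload": {
  "series": [
    {"jaw": 0.03, "travel": [0, 0, 0.001], "angular": [0, 0, 0]},
    {"jaw": 0.03, "travel": [0, 0, 0.001], "angular": [0, 0, 0]},
    {"jaw": 0.03, "travel": [0, 0, 0.001], "angular": [0, 0, 0]},
    {"jaw": 0.03, "travel": [0, 0, 0.001], "angular": [0, 0, 0]},
    {"jaw": 0.03, "travel": [0, 0, 0], "angular": [0, 0, 0]},
    {"jaw": 0.03, "travel": [0, 0, 0], "angular": [0, 0, 0]},
    {"jaw": 0.03, "travel": [0, 0, 0], "angular": [0, 0, 0]},
    {"jaw": 0.03, "travel": [0, 0, 0], "angular": [0, 0, 0]}
  ]
}}

```text
t: 11.25
tool_pos: [0.4741, 0.2132, 0.0435]
eef_rot: [-180.0, 0.0, -97.3]
wrist_force: [-2.3, -0.7, 1.9]
grip_width: 0.0484
grip_force: 53.8
```

Request:
{"api": "arm_command", "payload": {
  "series": [
    {"jaw": 0.03, "travel": [0, -0.001, 0], "angular": [0, 0, 0]},
    {"jaw": 0.03, "travel": [0, -0.001, 0], "angular": [0, 0, 0]},
    {"jaw": 0.03, "travel": [0, -0.001, 0], "angular": [0, 0, 0]},
    {"jaw": 0.03, "travel": [0, -0.001, 0], "angular": [0, 0, 0]},
    {"jaw": 0.03, "travel": [0, 0, 0], "angular": [0, 0, 0]},
    {"jaw": 0.03, "travel": [0, 0, 0], "angular": [0, 0, 0]},
    {"jaw": 0.03, "travel": [0, 0, 0], "angular": [0, 0, 0]},
    {"jaw": 0.03, "travel": [0, 0, 0], "angular": [0, 0, 0]}
  ]
}}

```text
t: 11.92
tool_pos: [0.4761, 0.2129, 0.0435]
eef_rot: [179.8, -0.0, -97.3]
wrist_force: [-12.3, 2.1, 11.1]
grip_width: 0.0483
grip_force: 54.7
```

Fence contact felt. Next I slide toward the end stop (tool +x) with the fence pressure eased.

Request:
{"api": "arm_command", "payload": {
  "series": [
    {"jaw": 0.03, "travel": [0.001, 0.001, -0.0005], "angular": [0, 0, 0]},
    {"jaw": 0.03, "travel": [0.001, 0, 0], "angular": [0, 0, 0]},
    {"jaw": 0.03, "travel": [0.001, 0, 0], "angular": [0, 0, 0]},
    {"jaw": 0.03, "travel": [0.001, 0, 0], "angular": [0, 0, 0]},
    {"jaw": 0.03, "travel": [0.001, 0, 0], "angular": [0, 0, 0]},
    {"jaw": 0.03, "travel": [0.001, 0, 0], "angular": [0, 0, 0]},
    {"jaw": 0.03, "travel": [0.001, 0, 0], "angular": [0, 0, 0]},
    {"jaw": 0.03, "travel": [0, 0, 0], "angular": [0, 0, 0]}
  ]
}}

```text
t: 12.58
tool_pos: [0.4756, 0.2075, 0.0435]
eef_rot: [179.9, 0.1, -97.3]
wrist_force: [-5.8, 6.5, 1.3]
grip_width: 0.0487
grip_force: 53.7
```

Request:
{"api": "arm_command", "payload": {
  "series": [
    {"jaw": 0.03, "travel": [0.001, 0, 0], "angular": [0, 0, 0]},
    {"jaw": 0.03, "travel": [0.001, 0, 0], "angular": [0, 0, 0]},
    {"jaw": 0.03, "travel": [0.001, 0, 0], "angular": [0, 0, 0]},
    {"jaw": 0.03, "travel": [0, 0, 0], "angular": [0, 0, 0]},
    {"jaw": 0.03, "travel": [0, 0, 0], "angular": [0, 0, 0]},
    {"jaw": 0.03, "travel": [0, 0, 0], "angular": [0, 0, 0]},
    {"jaw": 0.03, "travel": [0, 0, 0], "angular": [0, 0, 0]},
    {"jaw": 0.03, "travel": [0, 0, 0], "angular": [0, 0, 0]}
  ]
}}

```text
t: 13.25
tool_pos: [0.4752, 0.2045, 0.0435]
eef_rot: [179.9, 0.1, -97.3]
wrist_force: [-5.5, 6.3, 1.3]
grip_width: 0.0488
grip_force: 53.6
```

Request:
{"api": "arm_command", "payload": {
  "series": [
    {"jaw": 0.03, "travel": [0.001, 0, 0], "angular": [0, 0, 0]},
    {"jaw": 0.03, "travel": [0.001, 0, 0], "angular": [0, 0, 0]},
    {"jaw": 0.03, "travel": [0.001, 0, 0], "angular": [0, 0, 0]},
    {"jaw": 0.03, "travel": [0, 0, 0], "angular": [0, 0, 0]},
    {"jaw": 0.03, "travel": [0, 0, 0], "angular": [0, 0, 0]},
    {"jaw": 0.03, "travel": [0, 0, 0], "angular": [0, 0, 0]},
    {"jaw": 0.03, "travel": [0, 0, 0], "angular": [0, 0, 0]},
    {"jaw": 0.03, "travel": [0, 0, 0], "angular": [0, 0, 0]}
  ]
}}

```text
t: 13.92
tool_pos: [0.475, 0.2025, 0.0435]
eef_rot: [180.0, 0.2, -97.3]
wrist_force: [-7.4, 10.8, -0.0]
grip_width: 0.0485
grip_force: 53.5
```

Request:
{"api": "arm_command", "payload": {
  "series": [
    {"jaw": 0.03, "travel": [0.001, 0, 0], "angular": [0, 0, 0]},
    {"jaw": 0.03, "travel": [0, 0, 0], "angular": [0, 0, 0]},
    {"jaw": 0.03, "travel": [0, 0, 0], "angular": [0, 0, 0]},
    {"jaw": 0.03, "travel": [0, 0, 0], "angular": [0, 0, 0]},
    {"jaw": 0.03, "travel": [0, 0, 0], "angular": [0, 0, 0]},
    {"jaw": 0.03, "travel": [0, 0, 0], "angular": [0, 0, 0]},
    {"jaw": 0.03, "travel": [0, 0, 0], "angular": [0, 0, 0]},
    {"jaw": 0.03, "travel": [0, 0, 0], "angular": [0, 0, 0]}
  ]
}}

```text
t: 14.58
tool_pos: [0.475, 0.2025, 0.0435]
eef_rot: [180.0, 0.3, -97.3]
wrist_force: [-7.1, 13.0, -0.6]
grip_width: 0.0487
grip_force: 53.5
```

Contact with the end stop: no further travel and the force is rising. I'll relax, open, lift, and move to the lever's side for a look.

Request:
{"api": "arm_command", "payload": {
  "series": [
    {"jaw": 0.03, "travel": [-0.001, 0, 0], "angular": [0, 0, 0]},
    {"jaw": 0.075, "travel": [0, 0, 0], "angular": [0, 0, 0]},
    {"jaw": 0.075, "travel": [0, 0, 0], "angular": [0, 0, 0]},
    {"jaw": 0.075, "travel": [0, 0, 0], "angular": [0, 0, 0]},
    {"jaw": 0.075, "travel": [0, 0, 0], "angular": [0, 0, 0]},
    {"jaw": 0.075, "travel": [0, 0, 0], "angular": [0, 0, 0]},
    {"jaw": 0.075, "travel": [0, 0, -0.005], "angular": [0, 0, 0]},
    {"jaw": 0.075, "travel": [0, 0, -0.02], "angular": [0, 0, 0]}
  ]
}}

```text
t: 15.25
tool_pos: [0.4736, 0.1985, 0.0666]
eef_rot: [179.7, -0.2, -97.4]
wrist_force: [0.3, 0.7, 0.7]
grip_width: 0.075
grip_force: 0.0
```

Request:
{"api": "arm_command", "payload": {
  "series": [
    {"jaw": 0.075, "travel": [-0.01, 0, -0.04], "angular": [0, 0, 0]},
    {"jaw": 0.075, "travel": [-0.02, 0, -0.04], "angular": [0, 0, 0]},
    {"jaw": 0.075, "travel": [-0.02, 0.004, -0.04], "angular": [0, 0, 0]},
    {"jaw": 0.075, "travel": [-0.02, 0.005, -0.04], "angular": [0, 0, 0]},
    {"jaw": 0.075, "travel": [-0.02, 0.005, -0.03], "angular": [0, 0, 0]},
    {"jaw": 0.075, "travel": [-0.02, 0.005, 0], "angular": [0, 0, 0]},
    {"jaw": 0.075, "travel": [0, 0, 0], "angular": [0, 0, 0]},
    {"jaw": 0.075, "travel": [0, 0, 0], "angular": [0, 0, 0]}
  ]
}}

```text
t: 15.92
tool_pos: [0.4705, 0.3079, 0.2506]
eef_rot: [-180.0, 0.0, -97.3]
wrist_force: [-0.2, 0.5, 0.3]
grip_width: 0.075
grip_force: 0.0
```

```bash
python3 - <<'E'
from h import *
save("wrist","w4.png")
o=np.array([.494,.2715]);a=np.radians(-7.3);x=np.array([np.cos(a),np.sin(a)]);y=np.array([-x[1],x[0]])
rect("wrist","pattern_block",.046);print("ideal block",o-x*.010-y*.07)
for l in("cam_lever","stop_slide"):
    for d in spotter.cut_out("wrist",l)[:1]:
        m=d["pixels"].astype(np.uint8);r=cv2.boundingRect(m);print(l,d["score"],d["position"],r)
# lever grip prediction, hinge x guesses
for hx in(0,10,20,30):
    for rr in (0,74,90):
        p=(hx-rr*np.cos(np.radians(25)),69,43.4+rr*np.sin(np.radians(25)))
        print(hx,rr,np.round(proj("wrist",[*(o+x*p[0]/1e3+y*p[1]/1e3),p[2]/1e3])))
delta([.475,.3,.25],-97.3)
E
```

```text
wrist pattern_block 0.97 world minrect ((0.47491344809532166, 0.20480699837207794), (0.15344417095184326, 0.04981626197695732), 82.7131576538086) edge 1 0 0 0
ideal block [0.47518653 0.20333804]
cam_lever 0.56 [218.9, 259.5] (217, 207, 85, 27)
stop_slide 0.8 [215.2, 248.9] (209, 191, 92, 45)
0 0 [253. 213.]
0 74 [313. 222.]
0 90 [328. 225.]
10 0 [244. 213.]
10 74 [304. 222.]
10 90 [318. 225.]
20 0 [236. 213.]
20 74 [295. 222.]
20 90 [309. 225.]
30 0 [227. 213.]
30 74 [285. 222.]
30 90 [299. 225.]
t 16.12 pos [0.4708 0.3062 0.25  ] rot [ 1.7998e+02 -5.0000e-02 -9.7380e+01] F [-0.6  0.  -0.1] w 0.075 gf 0.0
tool delta [ 0.0056 -0.005  -0.    ] turn first [ 0.0004 -0.0008 -0.0013]
```

View pics/w4.png

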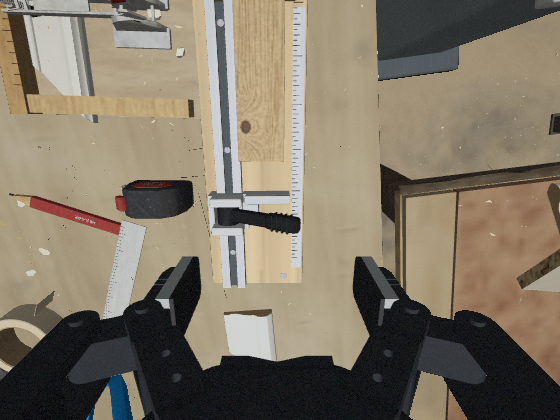

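The block lies flat on the board along the rail at (260,90). The lever runs from (225,213) to its tip at (300,224), so the hinge is at board x ≈ +30 mm and the grip at about (0.466, 0.345, 0.075). I'll turn the tool so it closes along the rail.

Request:
{"api": "arm_command", "payload": {
  "series": [
    {"jaw": 0.05, "travel": [0, 0, 0], "angular": [0, 0, -0.121]},
    {"jaw": 0.05, "travel": [0, 0, 0], "angular": [0, 0, -0.121]},
    {"jaw": 0.05, "travel": [0, 0, 0], "angular": [0, 0, -0.121]},
    {"jaw": 0.05, "travel": [0, 0, 0], "angular": [0, 0, -0.121]},
    {"jaw": 0.05, "travel": [0, 0, 0], "angular": [0, 0, -0.121]},
    {"jaw": 0.05, "travel": [0, 0, 0], "angular": [0, 0, -0.121]},
    {"jaw": 0.05, "travel": [0, 0, 0], "angular": [0, 0, -0.121]},
    {"jaw": 0.05, "travel": [0, 0, 0], "angular": [0, 0, -0.121]}
  ]
}}

```text
t: 16.78
tool_pos: [0.4709, 0.3062, 0.2501]
eef_rot: [180.0, -0.0, -41.6]
wrist_force: [0.3, 0.6, 0.1]
grip_width: 0.05
grip_force: 0.0
```

Request:
{"api": "arm_command", "payload": {
  "series": [
    {"jaw": 0.05, "travel": [0, 0, 0], "angular": [0, 0, -0.121]},
    {"jaw": 0.05, "travel": [0, 0, 0], "angular": [0, 0, -0.121]},
    {"jaw": 0.05, "travel": [0, 0, 0], "angular": [0, 0, -0.121]},
    {"jaw": 0.05, "travel": [0, 0, 0], "angular": [0, 0, -0.121]},
    {"jaw": 0.05, "travel": [0, 0, 0], "angular": [0, 0, -0.119]},
    {"jaw": 0.05, "travel": [-0.005, -0.019, 0], "angular": [0, 0, 0]},
    {"jaw": 0.05, "travel": [-0.005, -0.019, 0], "angular": [0, 0, 0]},
    {"jaw": 0.05, "travel": [0, 0, 0], "angular": [0, 0, 0]}
  ]
}}

```text
t: 17.45
tool_pos: [0.4654, 0.3475, 0.2494]
eef_rot: [180.0, 0.0, -7.3]
wrist_force: [-0.2, -0.7, -0.1]
grip_width: 0.0498
grip_force: 0.0
```

```bash
python3 - <<'E'
from h import *
delta([.4661,.3446,.07],-7.3)
E
```

```text
t 17.45 pos [0.4654 0.3475 0.2494] rot [ 1.7997e+02  5.0000e-02 -7.2900e+00] F [-0.2 -0.7 -0.1] w 0.0498 gf 0.0
tool delta [0.0013 0.0027 0.1794] turn first [0.0005 0.0009 0.0002]
```

Request:
{"api": "arm_command", "payload": {
  "series": [
    {"jaw": 0.05, "travel": [0, 0.001, 0.03], "angular": [0, 0, 0]},
    {"jaw": 0.05, "travel": [0, 0, 0.04], "angular": [0, 0, 0]},
    {"jaw": 0.05, "travel": [0, 0, 0.04], "angular": [0, 0, 0]},
    {"jaw": 0.05, "travel": [0, 0, 0.03], "angular": [0, 0, 0]},
    {"jaw": 0.05, "travel": [0, 0, 0.02], "angular": [0, 0, 0]},
    {"jaw": 0.05, "travel": [0, 0, 0.01], "angular": [0, 0, 0]},
    {"jaw": 0.05, "travel": [0, 0, 0.009], "angular": [0, 0, 0]},
    {"jaw": 0.05, "travel": [0, 0, 0], "angular": [0, 0, 0]}
  ]
}}

```text
t: 18.12
tool_pos: [0.4654, 0.3443, 0.0702]
eef_rot: [179.9, 0.1, -7.4]
wrist_force: [-0.2, -0.8, 0.3]
grip_width: 0.0499
grip_force: 0.0
```

Request:
{"api": "arm_command", "payload": {
  "series": [
    {"jaw": 0.0, "travel": [0, 0, 0], "angular": [0, 0, 0]},
    {"jaw": 0.0, "travel": [0, 0, 0], "angular": [0, 0, 0]},
    {"jaw": 0.0, "travel": [0, 0, 0], "angular": [0, 0, 0]},
    {"jaw": 0.0, "travel": [0, 0, 0], "angular": [0, 0, 0]},
    {"jaw": 0.0, "travel": [0, 0, 0], "angular": [0, 0, 0]},
    {"jaw": 0.0, "travel": [0, 0, 0], "angular": [0, 0, 0]},
    {"jaw": 0.0, "travel": [0, 0, 0], "angular": [0, 0, 0]},
    {"jaw": 0.0, "travel": [0, 0, 0], "angular": [0, 0, 0]}
  ],
  "newtons": 30
}}

```text
t: 18.78
tool_pos: [0.4666, 0.3475, 0.0731]
eef_rot: [-179.7, -0.2, -7.3]
wrist_force: [0.1, 5.1, 1.3]
grip_width: 0.0169
grip_force: 33.5
```

Lever gripped at 17 mm opening. Swinging it up along its arc.

Request:
{"api": "arm_command", "payload": {
  "series": [
    {"jaw": 0.0, "travel": [0, -0.002, 0], "angular": [0, 0, 0]},
    {"jaw": 0.0, "travel": [0.005, 0, -0.009], "angular": [0, 0, 0]},
    {"jaw": 0.0, "travel": [0.006, 0, -0.0083], "angular": [0, 0, 0]},
    {"jaw": 0.0, "travel": [0.0073, 0, -0.0073], "angular": [0, 0, 0]},
    {"jaw": 0.0, "travel": [0.0083, 0, -0.006], "angular": [0, 0, 0]},
    {"jaw": 0.0, "travel": [0.009, 0, -0.005], "angular": [0, 0, 0]},
    {"jaw": 0.0, "travel": [0, 0, 0], "angular": [0, 0, 0]},
    {"jaw": 0.0, "travel": [0, 0, 0], "angular": [0, 0, 0]}
  ]
}}

```text
t: 19.45
tool_pos: [0.5015, 0.3419, 0.1074]
eef_rot: [180.0, -0.0, -7.4]
wrist_force: [-1.4, -0.2, -0.8]
grip_width: 0.0175
grip_force: 30.4
```

Request:
{"api": "arm_command", "payload": {
  "series": [
    {"jaw": 0.0, "travel": [0.0109, 0, -0.0041], "angular": [0, 0, 0]},
    {"jaw": 0.0, "travel": [0.0114, 0, -0.0023], "angular": [0, 0, 0]},
    {"jaw": 0.0, "travel": [0.003, 0, 0], "angular": [0, 0, 0]},
    {"jaw": 0.0, "travel": [0, 0, 0], "angular": [0, 0, 0]},
    {"jaw": 0.0, "travel": [0, 0, 0], "angular": [0, 0, 0]},
    {"jaw": 0.0, "travel": [0, 0, 0], "angular": [0, 0, 0]},
    {"jaw": 0.0, "travel": [0, 0, 0], "angular": [0, 0, 0]},
    {"jaw": 0.0, "travel": [0, 0, 0], "angular": [0, 0, 0]}
  ]
}}

```text
t: 20.12
tool_pos: [0.5263, 0.339, 0.1137]
eef_rot: [180.0, -0.0, -7.3]
wrist_force: [-1.8, -1.9, 2.6]
grip_width: 0.0174
grip_force: 29.5
```

```bash
python3 - <<'E'
from h import *
o=np.array([.494,.2715]);a=np.radians(-7.3);x=np.array([np.cos(a),np.sin(a)]);y=np.array([-x[1],x[0]])
rect("wrist","pattern_block",.046)
s=manip.sense();p=s["tool_pos"][:2]-o;print("tcp board",p@x,p@y,s["tool_pos"][2],s["wrist_force"])
save("scene","s5.png")
im=cv2.imread("pics/s5.png");cv2.imwrite("pics/s5c.png",cv2.resize(im[190:310,170:320],None,fx=4,fy=4,interpolation=2))
E
```

```text
wrist pattern_block 0.97 world minrect ((0.6164232492446899, 0.3367411196231842), (0.029650604352355003, 0.09133007377386093), 82.74716186523438) edge 1 0 0 0
tcp board 0.023432668660173028 0.0711163863067184 0.11370079648571897 [-1.57666093 -2.07246579  4.27613335]
```

View pics/s5c.png

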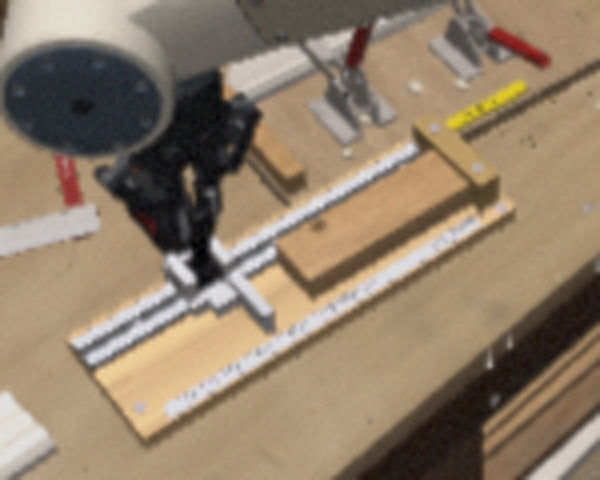

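The lever is upright in the grip at crop (205,265), the block lies against the end stop, and the gap to the stop is about 39 mm. Sliding the stop along the rail (tool +y).

Request:
{"api": "arm_command", "payload": {
  "series": [
    {"jaw": 0.0, "travel": [0, 0.003, 0], "angular": [0, 0, 0]},
    {"jaw": 0.0, "travel": [0, 0.005, 0], "angular": [0, 0, 0]},
    {"jaw": 0.0, "travel": [0, 0.006, 0], "angular": [0, 0, 0]},
    {"jaw": 0.0, "travel": [0, 0.006, 0], "angular": [0, 0, 0]},
    {"jaw": 0.0, "travel": [0, 0.006, 0], "angular": [0, 0, 0]},
    {"jaw": 0.0, "travel": [0, 0.004, 0], "angular": [0, 0, 0]},
    {"jaw": 0.0, "travel": [0, 0.002, 0], "angular": [0, 0, 0]},
    {"jaw": 0.0, "travel": [0, 0.001, 0], "angular": [0, 0, 0]}
  ]
}}

```text
t: 20.88
tool_pos: [0.5222, 0.3061, 0.1137]
eef_rot: [-180.0, -0.0, -7.3]
wrist_force: [-1.1, 2.1, 5.1]
grip_width: 0.0177
grip_force: 29.8
```

Request:
{"api": "arm_command", "payload": {
  "series": [
    {"jaw": 0.0, "travel": [0, 0.001, 0], "angular": [0, 0, 0]},
    {"jaw": 0.0, "travel": [0, 0.001, 0], "angular": [0, 0, 0]},
    {"jaw": 0.0, "travel": [0, 0.001, 0], "angular": [0, 0, 0]},
    {"jaw": 0.0, "travel": [0, 0, 0], "angular": [0, 0, 0]},
    {"jaw": 0.0, "travel": [0, 0, 0], "angular": [0, 0, 0]},
    {"jaw": 0.0, "travel": [0, 0, 0], "angular": [0, 0, 0]},
    {"jaw": 0.0, "travel": [0, 0, 0], "angular": [0, 0, 0]},
    {"jaw": 0.0, "travel": [0, 0, 0], "angular": [0, 0, 0]}
  ]
}}

```text
t: 21.55
tool_pos: [0.5219, 0.3033, 0.1137]
eef_rot: [-180.0, -0.0, -7.3]
wrist_force: [-1.9, 1.1, 6.1]
grip_width: 0.0175
grip_force: 29.8
```

Request:
{"api": "arm_command", "payload": {
  "series": [
    {"jaw": 0.0, "travel": [0, 0.001, 0], "angular": [0, 0, 0]},
    {"jaw": 0.0, "travel": [0, 0.001, 0], "angular": [0, 0, 0]},
    {"jaw": 0.0, "travel": [0, 0.001, 0], "angular": [0, 0, 0]},
    {"jaw": 0.0, "travel": [0, 0, 0], "angular": [0, 0, 0]},
    {"jaw": 0.0, "travel": [0, 0, 0], "angular": [0, 0, 0]},
    {"jaw": 0.0, "travel": [0, 0, 0], "angular": [0, 0, 0]},
    {"jaw": 0.0, "travel": [0, 0, 0], "angular": [0, 0, 0]},
    {"jaw": 0.0, "travel": [0, 0, 0], "angular": [0, 0, 0]}
  ]
}}

```text
t: 22.22
tool_pos: [0.5217, 0.3013, 0.1137]
eef_rot: [-179.9, -0.1, -7.3]
wrist_force: [-1.8, 3.4, 5.6]
grip_width: 0.0171
grip_force: 29.8
```

Request:
{"api": "arm_command", "payload": {
  "series": [
    {"jaw": 0.0, "travel": [0, 0.001, 0], "angular": [0, 0, 0]},
    {"jaw": 0.0, "travel": [0, 0, 0], "angular": [0, 0, 0]},
    {"jaw": 0.0, "travel": [0, 0, 0], "angular": [0, 0, 0]},
    {"jaw": 0.0, "travel": [0, 0, 0], "angular": [0, 0, 0]},
    {"jaw": 0.0, "travel": [0, 0, 0], "angular": [0, 0, 0]},
    {"jaw": 0.0, "travel": [0, 0, 0], "angular": [0, 0, 0]},
    {"jaw": 0.0, "travel": [0, 0, 0], "angular": [0, 0, 0]},
    {"jaw": 0.0, "travel": [0, 0, 0], "angular": [0, 0, 0]}
  ]
}}

```text
t: 22.88
tool_pos: [0.5217, 0.3012, 0.1137]
eef_rot: [-179.8, -0.1, -7.3]
wrist_force: [-2.0, 7.1, 4.2]
grip_width: 0.0169
grip_force: 29.7
```

The stop is snug against the block: travel stopped at 7 N. Swinging the lever back down along the arc while keeping the light push.

Request:
{"api": "arm_command", "payload": {
  "series": [
    {"jaw": 0.0, "travel": [-0.003, 0, 0], "angular": [0, 0, 0]},
    {"jaw": 0.0, "travel": [-0.0114, 0, 0.0023], "angular": [0, 0, 0]},
    {"jaw": 0.0, "travel": [-0.0109, 0, 0.0041], "angular": [0, 0, 0]},
    {"jaw": 0.0, "travel": [-0.009, 0, 0.005], "angular": [0, 0, 0]},
    {"jaw": 0.0, "travel": [-0.0083, 0, 0.006], "angular": [0, 0, 0]},
    {"jaw": 0.0, "travel": [-0.0073, 0, 0.0073], "angular": [0, 0, 0]},
    {"jaw": 0.0, "travel": [-0.006, 0, 0.0083], "angular": [0, 0, 0]},
    {"jaw": 0.0, "travel": [-0.005, 0, 0.009], "angular": [0, 0, 0]}
  ]
}}

```text
t: 23.55
tool_pos: [0.463, 0.3087, 0.0737]
eef_rot: [-179.8, -0.3, -7.2]
wrist_force: [-0.2, 2.9, 9.8]
grip_width: 0.0169
grip_force: 36.1
```

Request:
{"api": "arm_command", "payload": {
  "series": [
    {"jaw": 0.0, "travel": [-0.001, 0, 0.002], "angular": [0, 0, 0]},
    {"jaw": 0.0, "travel": [-0.001, 0, 0.002], "angular": [0, 0, 0]},
    {"jaw": 0.0, "travel": [0, 0, 0], "angular": [0, 0, 0]},
    {"jaw": 0.0, "travel": [0, 0, 0], "angular": [0, 0, 0]},
    {"jaw": 0.0, "travel": [0, 0, 0], "angular": [0, 0, 0]},
    {"jaw": 0.0, "travel": [0, 0, 0], "angular": [0, 0, 0]},
    {"jaw": 0.0, "travel": [0, 0, 0], "angular": [0, 0, 0]},
    {"jaw": 0.0, "travel": [0, 0, 0], "angular": [0, 0, 0]}
  ]
}}

```text
t: 24.22
tool_pos: [0.4618, 0.3089, 0.0712]
eef_rot: [-179.7, -0.4, -7.2]
wrist_force: [-2.6, 1.3, 20.0]
grip_width: 0.0173
grip_force: 37.7
```

```bash
python3 - <<'E'
from h import *
o=np.array([.494,.2715]);a=np.radians(-7.3);x=np.array([np.cos(a),np.sin(a)]);y=np.array([-x[1],x[0]])
s=manip.sense();p=s["tool_pos"][:2]-o;print("tcp board",p@x,p@y,s["tool_pos"][2],s["wrist_force"],s["eef_rot"])
E
```

```text
tcp board -0.03667951513216566 0.03302180555359511 0.07118368723758203 [-2.58943219  1.26630552 20.02013415] [-179.74784496   -0.413323     -7.20724251]
```

The lever is down on its stop (20 N reaction, lower than at first grip). I'll release, retreat and check.

Request:
{"api": "arm_command", "payload": {
  "series": [
    {"jaw": 0.04, "travel": [0, -0.001, -0.003], "angular": [0, 0, 0]},
    {"jaw": 0.04, "travel": [0, 0, 0], "angular": [0, 0, 0]},
    {"jaw": 0.04, "travel": [0, 0, 0], "angular": [0, 0, 0]},
    {"jaw": 0.04, "travel": [0, 0, 0], "angular": [0, 0, 0]},
    {"jaw": 0.04, "travel": [0, 0, -0.01], "angular": [0, 0, 0]},
    {"jaw": 0.04, "travel": [0, 0, -0.02], "angular": [0, 0, 0]},
    {"jaw": 0.04, "travel": [0, 0, -0.03], "angular": [0, 0, 0]},
    {"jaw": 0.04, "travel": [0, 0, 0], "angular": [0, 0, 0]}
  ]
}}

```text
t: 24.88
tool_pos: [0.4616, 0.3102, 0.1362]
eef_rot: [-179.7, -0.4, -7.3]
wrist_force: [1.6, 0.9, 0.7]
grip_width: 0.0398
grip_force: 0.0
```

Request:
{"api": "arm_command", "payload": {
  "series": [
    {"jaw": 0.04, "travel": [-0.02, 0, -0.035], "angular": [0, 0, 0]},
    {"jaw": 0.04, "travel": [-0.025, 0, -0.035], "angular": [0, 0, 0]},
    {"jaw": 0.04, "travel": [-0.025, 0, -0.035], "angular": [0, 0, 0]},
    {"jaw": 0.04, "travel": [-0.025, 0, -0.03], "angular": [0, 0, 0]},
    {"jaw": 0.04, "travel": [-0.025, 0, 0], "angular": [0, 0, 0]},
    {"jaw": 0.04, "travel": [0, 0, 0], "angular": [0, 0, 0]},
    {"jaw": 0.04, "travel": [0, 0, 0], "angular": [0, 0, 0]},
    {"jaw": 0.04, "travel": [0, 0, 0], "angular": [0, 0, 0]}
  ]
}}

```text
t: 25.55
tool_pos: [0.3414, 0.3235, 0.263]
eef_rot: [180.0, -0.0, -7.3]
wrist_force: [-0.3, 0.4, -0.0]
grip_width: 0.0402
grip_force: 0.0
```

```bash
python3 - <<'E'
from h import *
save("wrist","w6.png");rect("wrist","pattern_block",.046)
o=np.array([.494,.2715]);a=np.radians(-7.3);x=np.array([np.cos(a),np.sin(a)]);y=np.array([-x[1],x[0]])
print("ideal",o-x*.010-y*.07)
for th in(25,36):
  for rr in(74,90):
    p=(30-rr*np.cos(np.radians(th)),33,43.4+rr*np.sin(np.radians(th)))
    print(th,rr,np.round(proj("wrist",[*(o+x*p[0]/1e3+y*p[1]/1e3),p[2]/1e3])))
im=cv2.imread("pics/w6.png");cv2.imwrite("pics/w6b.png",cv2.resize(im,(784,588)))
delta([0.4,.3,.3],-7.3)
E
```

```text
wrist pattern_block 0.65 world minrect ((0.4734768867492676, 0.20327043533325195), (0.16067110002040863, 0.05283278971910477), 82.6668472290039) edge 0 0 0 0
ideal [0.47518653 0.20333804]
25 74 [274.  61.]
25 90 [274.  77.]
36 74 [274.  50.]
36 90 [274.  64.]
t 25.65 pos [0.3418 0.3234 0.2625] rot [ 1.7992e+02  2.0000e-02 -7.3600e+00] F [ 0.3  0.6 -0.3] w 0.0398 gf 0.0
tool delta [ 0.0607  0.0158 -0.0375] turn first [ 0.0015  0.0003 -0.0011]
```

View pics/w6b.png

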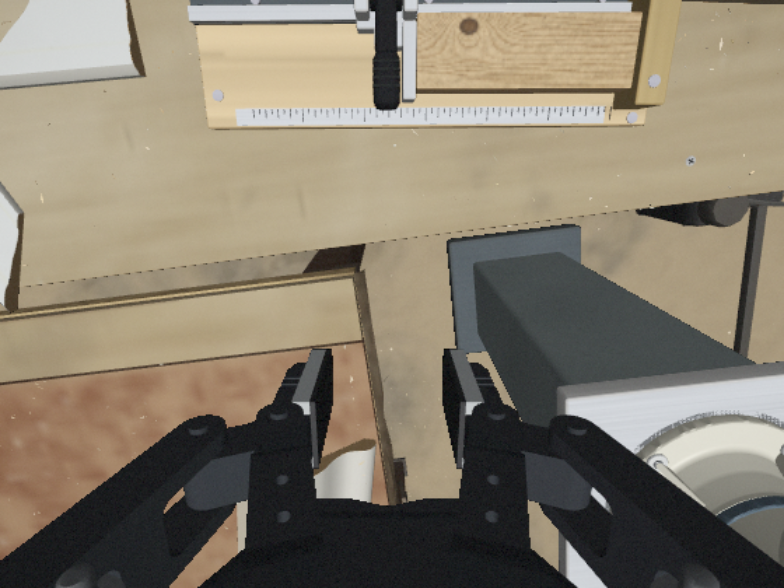

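The lever tip is at row 78 in the original picture, matching the locked prediction of 77. The block lies snug between the end stop and the sliding stop along the rail, and the arm is clear. Handing in.

```bash
python3 -c "
from rig import manip
print(manip.finish_job())"
```

```text
the job is handed in; nothing more can be done
None
```

I set the length stop from the pattern block and handed the job in at about 26 s. The last picture shows the block against the rail and end stop, the sliding stop snug to it and the lever down; no verdict was returned.

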